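# Spray the stained hob and open the safety cap of the cleaner jug

### The arm

A 6-joint arm with a two-finger parallel gripper is mounted at the origin on a cart in front of the work surface, level with it; the furniture and walls round the work are solid. World frame = base frame: x ahead of the robot, y to its left, z up, the work surface at z = 0. Lengths are in m, angles in rad, forces in N, time in s.
With the tool pointing down it reaches from about 0.325 to 0.775 m from the base axis. Payload 5.5 kg.
Tool frame: the origin (TCP) lies between the finger pads; the fingertips stand 8 mm ahead of it and the grasp point (between the pads) lies 11 mm behind it (tcp_to_tips is the distance from the TCP to the fingertips, in m); z points along the fingers, y is the direction in which the jaws open and shut (so a half turn about z gives the same grasp; the last joint's range is limited). The gripper opens to 88 mm and grips with 3 to 60 N. Pads are 20 mm wide; open, the fingers measure 115 mm over their backs; the gripper's body (75 mm by 178 mm) begins 61 mm behind the grasp point.
Start: joints at [-1.203, 0.091, 1.231, -0, 1.82, -0.057], TCP at [0.247, -0.547, 0.231] pointing down, gripper open.
Joint ranges: [-2.87, 2.87], [-0.86, 2.18], [0.17, 2.46], [-1.51, 4.65], [0.06, 2.69], [-2.65, 2.65]. Speed limits (rad/s): [2.57, 2.57, 3.01, 3.14, 3.14, 3.14].

### API

Orientations are given as a unit quaternion [w, x, y, z].
In Python, from bench import * gives the robot as it stands. Calls block until the motion is done:
- move_to(position, orientation): joint-space move of the TCP to a pose.
- move_l(position, speed=0.15, orientation=None): straight line of the TCP; orientation=None keeps the orientation; speed is the mean speed in m/s.
- movej(angles): joint-space move.
- gripper_open() and close(): open the fingers fully, or close them until they stop; the grip force is fixed at half the most.
- hold(seconds).
- inverse_kinematics(position, orientation): joint angles nearest the present ones, or None.
- state(): the state.
- get_image(name): name is "scene" or "side" or "wrist"; returns a dict with "frame" (384x512x3 uint8, blue, green, red), "depth" (384x512 float32, m along the optical axis (not along the pixel's ray), 0 where there is no reading), "camera_matrix" (3x3 intrinsics, pixels), "k1" (the pictures are not rectified: a ray, as slopes to the right and down, at radius r is drawn at 1 + k1 r^2 times it, then the intrinsics apply), "view" (4x4, takes a point from world to camera coordinates). Camera axes: x right, y up, looking along -z (the intrinsics and any distortion apply to the point x, -y, -z); pixel columns grow to the right and rows downward; lengths in m; the calibration is good to about 2 mm. A picture is of the moment at which its call begins.
A pose or a line that the arm cannot do raises IKError and nothing moves.
- job_done(): hands the job in, once; it reports no verdict.
The state is a dict: "time": time; "joint_pos": joint angles; "dq": joint speeds; "joint_torque": joint torques, N m; "ee_pos": TCP position; "ee_rot": TCP orientation; "ft_force": force on the tool from outside, world axes, zero at the start; "moment": the same for the moment, N m; "finger_gap": finger opening in m.
Only numpy, scipy, OpenCV 4.12 (cv2) and the standard library are available. Lean on these libraries where they do the work, as an engineer would, in place of code of your own. Each camera call takes 0.05 s, during which the arm holds its last target.

### The job

The hob has a burnt-on stain: press the nozzle cap of the spray can beside it all the way down for a short puff and let it spring back up. Then open the cleaner jug: push its safety cap down, twist it free anticlockwise and lift it straight off. Finish still holding the cap in the gripper, level and motionless, a few centimetres above the jug's mouth, with nothing else knocked about.

Things in the scene. Friction and masses are not known exactly. Their poses are not given: they have to be found in the camera images.
- jug: white cleaner jug with a carrying handle and a wide grey ribbed cap, held fast in a rubber foot (it cannot turn or slide). Body 100 x 76 mm, shoulder up to 104 mm, neck collar 47 mm wide up to 112 mm. The handle, on its +x side, reaches 84 mm out and 88 mm up. Origin: centre of its underside on the counter, on the neck's axis; z up
- neck_pin (a point): top of the 17 mm wide spring pin in the neck, hidden in the cap, 143.5 mm above the jug's origin with the cap off or unpressed. It pushes the cap up: 5.4 N at first, 9.3 N with the cap at its stop 6.5 mm down
- cap: grey round safety cap on the jug, 48 mm wide (50 over its ribs), 30 mm high, about 40 g, a small raised bar on its top along its +x. Origin: centre of its lower rim; z up. Closed: origin 118.5 mm above the jug's origin, its x along the jug's x within 0.12 rad; unpressed it can neither turn nor lift, two inner lugs are caught by teeth
- cap_top (a point): centre of the cap's top, 30 mm above its origin. From 4 mm down the cap turns anticlockwise (seen from above); keep it pressed all along. Turned 0.96 to 1.27 rad from the jug's x (a stop ends the turn there) it is free and lifts straight off; the lugs leave the neck after 9 mm, the pin after 25 mm
- can: pale silver spray can with a white nozzle cap, 60 mm wide, held fast in a rubber cup 74 mm wide on the counter. Origin: centre of its underside; z up; it sprays along its +x, towards the hob. Wall cabinets hang over the counter behind it, from about x = 0.57 m on and 0.6 m up: mind the wrist
- nozzle (a joint): travel of the sprung white nozzle cap on top of the can: 0 up, 0.006 m all the way down; about 2.7 N to start it, 5.4 N at the bottom. It springs back when let go
- nozzle_top (a point): centre of the nozzle cap's flat top, 27 mm wide, 128 mm above the counter when up
- salt: salt shaker, glass with a domed grey top, 44 mm wide, 90 mm tall; a bystander to leave alone; origin: centre of its underside
- white_bottle: plain white bottle with a ribbed white screw cap that is fixed, 57 mm wide, 122 mm tall (not the cleaner jug); a bystander to leave alone; origin: centre of its underside
- lime_a: small lime, 52 x 43 x 44 mm; a bystander to leave alone; origin: centre of its underside
- lime_b: larger lime, 57 x 47 x 47 mm; a bystander to leave alone; origin: centre of its underside
- spoon: teaspoon lying flat, 137 mm long, 30 mm wide, 12 mm high; a bystander to leave alone; origin: centre of its underside
- mug: white mug, 78 mm wide, 112 mm with its handle, 99 mm tall; a bystander to leave alone; origin: centre of its underside

How it is judged:
On the way, in this order (a step that is already met when the one before it is completed fails the run):
1. the nozzle cap is pressed all the way down (5 mm or more) while the safety cap is still closed (value of joint nozzle above 0.005 m and angle between the x axis of cap and the x axis of jug, either way round below 0.3 rad), for 0.1 s.
2. the nozzle cap has sprung back up (value of joint nozzle below 0.001 m), for 0.1 s.
3. the safety cap is pushed down at least 3.5 mm, not yet turned (z of cap in the frame of jug below 0.115 m and angle between the x axis of cap and the x axis of jug, either way round below 0.4 rad), for 0.05 s.
4. the cap is turned free, still on the neck (angle between the x axis of cap and the x axis of jug, either way round above 0.9 rad and z of cap in the frame of jug below 0.124 m), for 0.05 s.
At the end, for the whole second after the job is handed in: The cap is at rest in the fingers (over 1 N), lower rim 155 to 260 mm above the counter, axis within 35 mm of the neck's, tilted under 0.3 rad, not touching the jug or its pin; the nozzle is up and the can untouched (z of cap in the frame of jug between 0.155 and 0.26 m and horizontal distance between cap and jug below 0.035 m and angle between cap's own z axis and vertical below 0.3 rad and contact force between the fingers and cap above 1 N and contact force between cap and jug below 0.1 N and linear speed of cap below 0.03 m/s and value of joint nozzle below 0.001 m and contact force between the arm and can below 0.5 N); the arm keeps its last pose, push and grip.
It fails at once if a bystander is pushed more than 3 cm (distance of any of salt, white_bottle, lime_a, lime_b, spoon, mug from where it was at the start of the episode above 0.03 m).
It fails at once if a bystander is tipped over (angle between any of salt, white_bottle, lime_a, lime_b, spoon, mug's own z axis and vertical above 0.5 rad).
It also fails if it takes over 45 s, if anything falls off the work surface, if the arm or the gripper's body presses on something with over 40 N, if the wrist force passes 120 N, or if a joint passes its speed limit or range.

## Working session

There is one attempt and no reset: what is moved stays moved. The work goes in short steps, each a Python script; the robot and the scene stay as the last script left them, time stands still between calls to the robot, and variables do not carry over. Pictures are saved under pics/ and viewed, and the job is handed in when it is done.

```bash
ls; mkdir -p pics; python3 - <<'E'
from bench import *
import cv2
s=state();print(s)
for n in ["scene","side","wrist"]:
    g=get_image(n);cv2.imwrite(f"pics/{n}0.png",g["frame"])
    import numpy as np
    np.savez(f"pics/{n}0.npz",**g)
    print(n,g["camera_matrix"],g["k1"],g["view"])
E
```

```text
pics
{'time': 0.0, 'joint_pos': array([-1.20267528e+00,  9.18355668e-02,  1.23186353e+00, -1.47703839e-05,
        1.81981854e+00, -5.66605895e-02]), 'dq': array([-0.0001363 , -0.00121098,  0.00122838,  0.00071634,  0.00021617,
        0.00084678]), 'joint_torque': array([-6.66548585e-04, -4.46464491e+01, -4.06443429e+01,  6.98187738e-02,
        2.95448676e-02, -1.92350626e-04]), 'ee_pos': array([ 0.24718558, -0.54640323,  0.22953345]), 'ee_rot': array([-9.49735716e-04,  9.77529659e-01,  2.10795728e-01, -1.56356749e-04]), 'ft_force': array([-0.42280621, -0.42389401,  0.03301848]), 'moment': array([0.0238336 , 0.01239514, 0.00452425]), 'finger_gap': 0.0878630671094384}
scene [[457.54963386   0.         259.55987718]
 [  0.         457.54963386 191.33174564]
 [  0.           0.           1.        ]] -0.15689464777447562 [[ 0.43643345 -0.89945483 -0.02251348 -0.38271072]
 [ 0.42019705  0.18163449  0.88906881 -0.28704016]
 [-0.79558801 -0.39747946  0.45721964 -0.63316702]
 [ 0.          0.          0.          1.        ]]
side [[485.0101669    0.         258.59056421]
 [  0.         485.0101669  189.66059927]
 [  0.           0.           1.        ]] -0.0831183886776914 [[ 0.87573912 -0.48276696  0.00413016 -0.51523172]
 [ 0.27860967  0.51234746  0.81232797 -0.10960151]
 [-0.39428118 -0.71023668  0.58318626 -0.88004999]
 [ 0.          0.          0.          1.        ]]
wrist [[316.07356598   0.         254.30355919]
 [  0.         316.07356598 192.51356657]
 [  0.           0.           1.        ]] -0.058628902735022435 [[ 4.11413001e-01 -9.11449004e-01 -2.37797050e-04 -5.99716782e-01]
 [ 8.82092689e-01  3.98227701e-01 -2.51648935e-01  2.90561241e-02]
 [ 2.29459868e-01  1.03321884e-01  9.67818556e-01 -3.89746585e-01]
 [ 0.00000000e+00  0.00000000e+00  0.00000000e+00  1.00000000e+00]]
```

View pics/scene0.png

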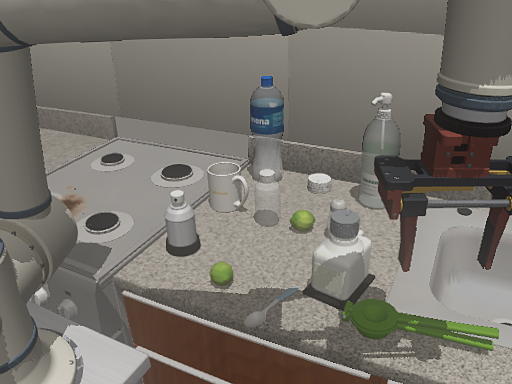

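View pics/side0.png

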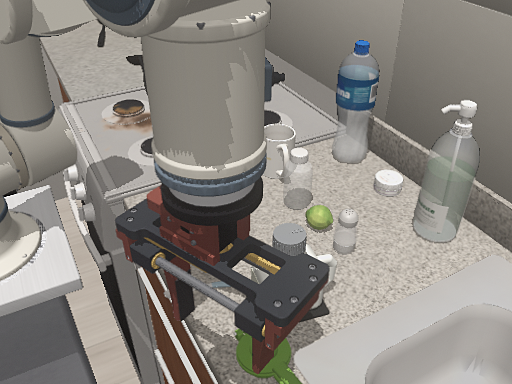

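View pics/wrist0.png

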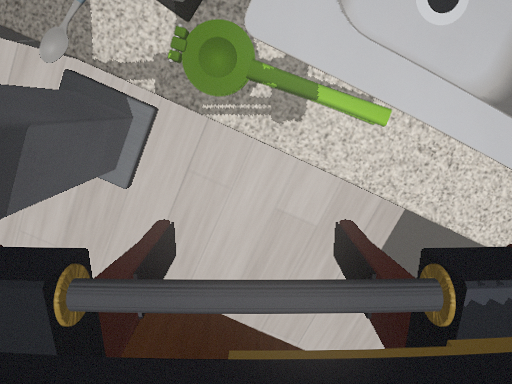

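Scene view: can nozzle near (177,196), jug cap near (344,222). Side view: jug cap near (290,238), handle towards (320,262); the can is hidden behind the arm.

```bash
cat > h.py <<'E'
import numpy as np, cv2
def ray(g,uv):
    K=np.array(g["camera_matrix"]);V=np.array(g["view"])
    p=cv2.undistortPoints(np.array(uv,float).reshape(-1,1,2),K,np.array([float(g["k1"]),0,0,0])).reshape(-1,2)
    d=np.c_[p[:,0],-p[:,1],-np.ones(len(p))]
    R=V[:3,:3];o=-R.T@V[:3,3]
    return o,d@R   # scale = depth
def onplane(g,uv,z):
    o,d=ray(g,uv); return o+d*((z-o[2])/d[:,2])[:,None]
def cloud(g):
    h,w=g["depth"].shape
    u,v=np.meshgrid(np.arange(w),np.arange(h))
    o,d=ray(g,np.c_[u.ravel(),v.ravel()])
    P=o+d*np.array(g["depth"]).ravel()[:,None]
    P[np.array(g["depth"]).ravel()<=0]=np.nan
    return P.reshape(h,w,3)
E
python3 - <<'E'
from h import *
S=dict(np.load("pics/scene0.npz"));D=dict(np.load("pics/side0.npz"))
def crop(g,x,y,w,h,f,n): cv2.imwrite(n,cv2.resize(g["frame"][y:y+h,x:x+w],None,fx=f,fy=f,interpolation=cv2.INTER_CUBIC))
crop(S,150,170,120,90,5,"pics/c1.png");crop(S,290,190,120,110,5,"pics/c2.png");crop(D,230,200,140,110,5,"pics/c3.png")
np.set_printoptions(precision=4,suppress=True)
for nm,g,(x0,y0,x1,y1),zt,w in [("noz",S,(150,180,205,215),.128,.003),("cap",S,(315,195,375,250),.1485,.003),("capD",D,(255,205,325,265),.1485,.003)]:
    P=cloud(g)[y0:y1,x0:x1].reshape(-1,3)
    q=P[abs(P[:,2]-zt)<w]
    print(nm,len(q),q.mean(0),np.median(q,0),q.min(0),q.max(0), (q.min(0)+q.max(0))/2)
E
```

```text
noz 74 [ 0.4219 -0.0427  0.1274] [ 0.4221 -0.0433  0.1277] [ 0.4101 -0.0533  0.125 ] [ 0.4357 -0.0288  0.1296] [ 0.4229 -0.041   0.1273]
cap 357 [ 0.4308 -0.378   0.1481] [ 0.4305 -0.3781  0.1482] [ 0.4083 -0.4011  0.1455] [ 0.4563 -0.3543  0.1509] [ 0.4323 -0.3777  0.1482]
capD 603 [ 0.4297 -0.3777  0.1481] [ 0.4296 -0.3782  0.1481] [ 0.4061 -0.4008  0.1455] [ 0.4537 -0.3525  0.1509] [ 0.4299 -0.3767  0.1482]
```

View pics/c1.png

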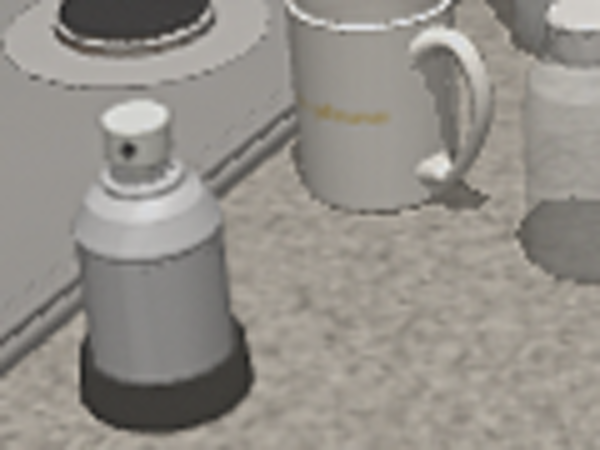

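View pics/c2.png

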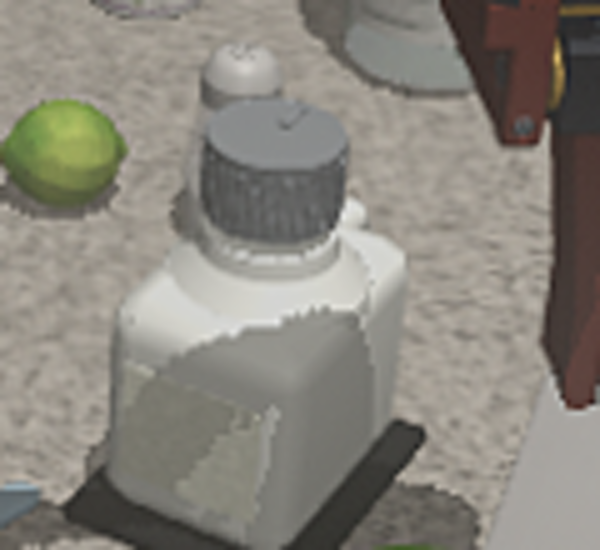

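View pics/c3.png

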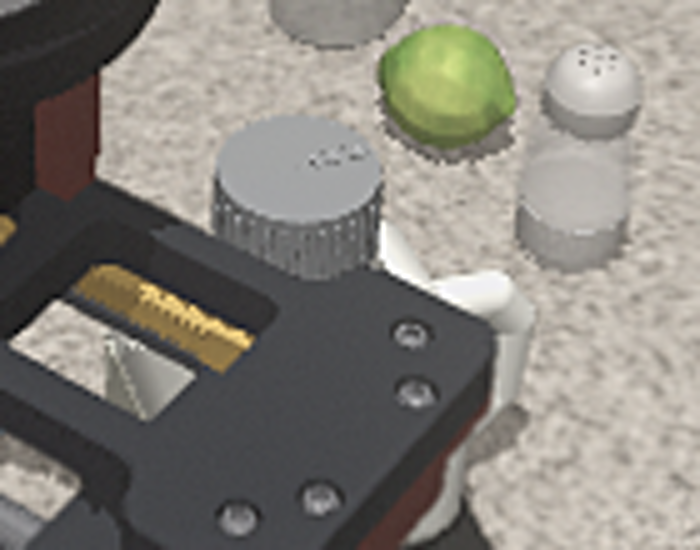

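```bash
python3 - <<'E'
from bench import *
from h import *
np.set_printoptions(precision=4,suppress=True)
S=dict(np.load("pics/scene0.npz"));D=dict(np.load("pics/side0.npz"))
b=onplane(D,[(292.4,232.4),(303,230.6)],.149);print("bar side",b,np.arctan2(*(b[1]-b[0])[[1,0]]))
b=onplane(S,[(346.6,215.6),(352,210.4)],.149);print("bar scene",b,np.arctan2(*(b[1]-b[0])[[1,0]]))
# handle points & tall stuff
P=cloud(D); C=np.array([.4303,-.378])
m=(np.hypot(P[...,0]-C[0],P[...,1]-C[1])<.09)&(P[...,2]>.03)&(P[...,2]<.1)
q=P[m]; r=q[:,:2]-C; k=np.hypot(*r.T)>.06
print("handle",k.sum(),q[k].mean(0),np.arctan2(r[k,1].mean(),r[k,0].mean()))
P=cloud(S).reshape(-1,3)
for z0,z1 in [(.11,.15),(.15,.2),(.2,.25),(.25,.35)]:
    q=P[(P[:,2]>z0)&(P[:,2]<z1)&(P[:,0]>.3)&(P[:,0]<.8)&(P[:,1]>-.7)&(P[:,1]<.25)]
    h,xe,ye=np.histogram2d(q[:,0],q[:,1],bins=[10,19],range=[[.3,.8],[-.7,.25]])
    print(z0,[(round(xe[i],2),round(ye[j],2),int(h[i,j])) for i,j in zip(*np.where(h>12))])
for p in [(.422,-.042,.2),(.422,-.042,.13),(.4303,-.378,.2),(.4303,-.378,.13)]:
  for a in np.arange(-3.1,3.1,.4):
    q=inverse_kinematics(p,[0,np.cos(a/2),np.sin(a/2),0])
    if p[2]>.15: print(p,round(a,2),q)
E
```

```text
bar side [[ 0.4345 -0.3784  0.149 ]
 [ 0.45   -0.3824  0.149 ]] -0.25075317998346314
bar scene [[ 0.4354 -0.3798  0.149 ]
 [ 0.4561 -0.3833  0.149 ]] -0.16838330987942324
handle 208 [ 0.4999 -0.3946  0.0651] -0.23468696549556686
0.11 [(np.float64(0.4), np.float64(-0.45), 33), (np.float64(0.4), np.float64(-0.4), 799), (np.float64(0.4), np.float64(-0.1), 52), (np.float64(0.4), np.float64(-0.05), 101), (np.float64(0.45), np.float64(-0.4), 24), (np.float64(0.55), np.float64(-0.2), 119), (np.float64(0.55), np.float64(-0.15), 24), (np.float64(0.7), np.float64(-0.4), 108), (np.float64(0.7), np.float64(-0.35), 112), (np.float64(0.75), np.float64(-0.45), 25), (np.float64(0.75), np.float64(-0.4), 27), (np.float64(0.75), np.float64(-0.35), 64), (np.float64(0.75), np.float64(-0.15), 25), (np.float64(0.75), np.float64(-0.1), 306), (np.float64(0.75), np.float64(-0.05), 62)]
0.15 [(np.float64(0.7), np.float64(-0.4), 342), (np.float64(0.7), np.float64(-0.35), 104), (np.float64(0.75), np.float64(-0.45), 53), (np.float64(0.75), np.float64(-0.4), 221), (np.float64(0.75), np.float64(-0.35), 121), (np.fl
[... 1985 characters left out ...]
1.763   1.4906]
(0.4303, -0.378, 0.2) -0.3 [-0.7802  0.0135  1.3651 -0.      1.763   1.0906]
(0.4303, -0.378, 0.2) 0.1 [-0.7802  0.0135  1.3651 -0.      1.763   0.6906]
(0.4303, -0.378, 0.2) 0.5 [-0.7802  0.0135  1.3651 -0.      1.763   0.2906]
(0.4303, -0.378, 0.2) 0.9 [-0.7802  0.0135  1.3651 -0.      1.763  -0.1094]
(0.4303, -0.378, 0.2) 1.3 [-0.7802  0.0135  1.3651 -0.      1.763  -0.5094]
(0.4303, -0.378, 0.2) 1.7 [-0.7802  0.0135  1.3651 -0.      1.763  -0.9094]
(0.4303, -0.378, 0.2) 2.1 [-0.7802  0.0135  1.3651 -0.      1.763  -1.3094]
(0.4303, -0.378, 0.2) 2.5 [-0.7802  0.0135  1.3651 -0.      1.763  -1.7094]
(0.4303, -0.378, 0.2) 2.9 [-0.7802  0.0135  1.3651 -0.      1.763  -2.1094]
```

```bash
python3 - <<'E'
from bench import *
from h import *
np.set_printoptions(precision=4,suppress=True)
close()
a=1.39; q=[0,np.cos(a/2),np.sin(a/2),0]
move_to([.4225,-.0425,.22],q)
move_l([.4225,-.0425,.146],.12)
s=state();print(s["time"],s["ee_pos"],s["ft_force"],s["finger_gap"])
for n in ["scene","side","wrist"]:
    g=get_image(n);cv2.imwrite(f"pics/{n}1.png",g["frame"])
f=cv2.imread("pics/scene1.png")[130:260,120:280];cv2.imwrite("pics/c4.png",cv2.resize(f,None,fx=4,fy=4))
f=cv2.imread("pics/side1.png")[20:240,100:420];cv2.imwrite("pics/c5.png",cv2.resize(f,None,fx=2,fy=2))
E
```

```text
4.1917 [ 0.4228 -0.0427  0.1468] [-0.4831  0.1516 -0.1414] 0.0004209323204169535
```

View pics/c4.png

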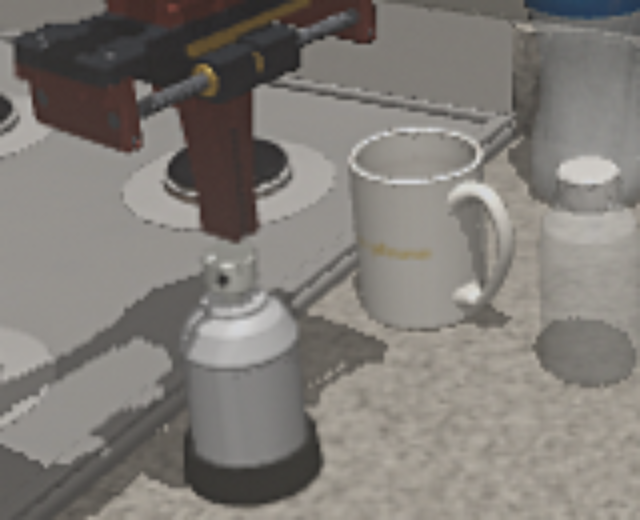

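View pics/c5.png

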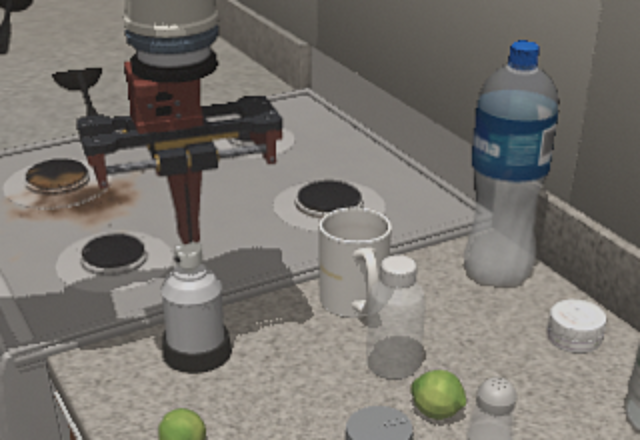

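View pics/wrist1.png

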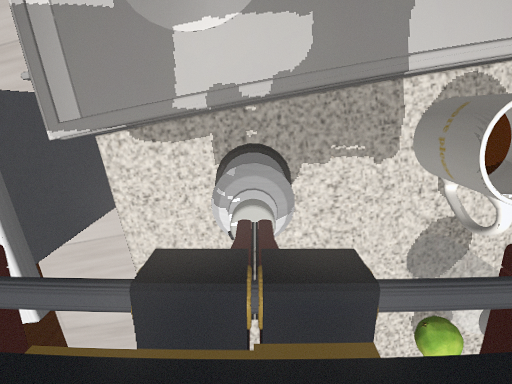

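Closed fingertips sit right above the nozzle in all views (scene crop (228,240) over nozzle (230,275); wrist (255,225)). Press with force monitoring.

```bash
python3 - <<'E'
from bench import *
from h import *
np.set_printoptions(precision=4,suppress=True)
f0=state()["ft_force"][2]
z=.140
move_l([.4225,-.0425,z],.04)
while z>.125:
    z-=.001
    move_l([.4225,-.0425,z],.03)
    s=state();f=s["ft_force"][2]-f0;print(round(z,4),s["ee_pos"][2].round(4),f.round(2),s["time"])
    if f>9: break
hold(.25); s=state();print(s["ee_pos"],s["ft_force"]);g=get_image("side")
move_l([.4225,-.0425,.15],.1)
s=state();print(s["time"],s["ee_pos"],s["ft_force"])
cv2.imwrite("pics/c6.png",cv2.resize(g["frame"][90:220,140:260],None,fx=4,fy=4))
g=get_image("scene");cv2.imwrite("pics/c7.png",cv2.resize(g["frame"][130:260,120:280],None,fx=4,fy=4))
E
```

```text
0.139 0.139 0.73 4.8917
0.138 0.138 0.33 5.1417
0.137 0.1369 -0.5 5.3917
0.136 0.1364 2.33 5.6417
0.135 0.1353 3.09 5.8917
0.134 0.1341 3.65 6.1417
0.133 0.1331 4.25 6.3917
0.132 0.1321 5.17 6.6417
0.131 0.1311 6.03 6.8917
0.13 0.1304 6.64 7.1417
0.129 0.1302 10.62 7.3917
[ 0.4227 -0.0425  0.1303] [-1.7021  0.1824 10.3438]
8.05 [ 0.4224 -0.0425  0.1497] [-0.1213 -0.2955 -0.2264]
```

View pics/c6.png

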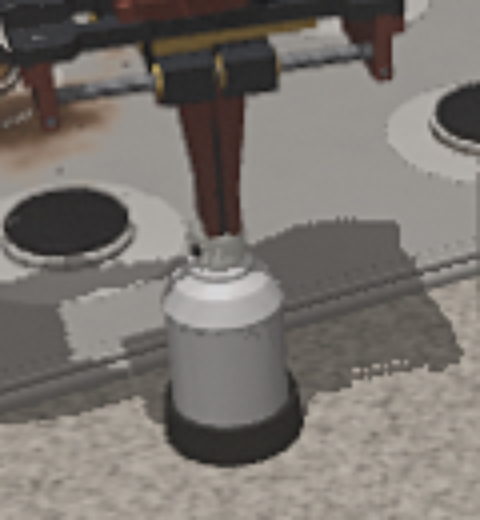

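View pics/c7.png

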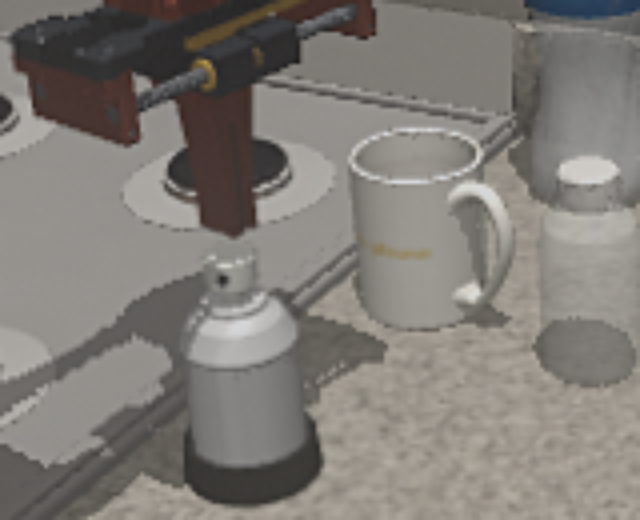

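Pressed onto its hard stop (force jumped at 6.4 mm travel) and the nozzle is back up. Now go above the cap.

```bash
python3 - <<'E'
from bench import *
from h import *
np.set_printoptions(precision=4,suppress=True)
D=get_image("side")
P=cloud(D)
q=P[205:265,255:325].reshape(-1,3);q=q[abs(q[:,2]-.1482)<.003]
print(q.mean(0),(q.min(0)+q.max(0))/2)
C=np.array([.4303,-.378])
m=(np.hypot(P[...,0]-C[0],P[...,1]-C[1])<.09)&(P[...,2]>.03)&(P[...,2]<.095)
q=P[m]; r=q[:,:2]-C; k=np.hypot(*r.T)>.066
print("handle",k.sum(),np.arctan2(r[k,1].mean(),r[k,0].mean()))
cv2.imwrite("pics/c8.png",cv2.resize(D["frame"][200:310,230:370],None,fx=5,fy=5,interpolation=cv2.INTER_CUBIC))
move_l([.4225,-.0425,.22],.2)
a=.2; Q=[0,np.cos(a/2),np.sin(a/2),0]
move_to([.4303,-.378,.23],Q); gripper_open()
s=state();print(s["time"],s["ee_pos"],s["ft_force"],s["finger_gap"])
g=get_image("wrist");cv2.imwrite("pics/wrist2.png",g["frame"])
E
```

```text
[ 0.4293 -0.378   0.148 ] [ 0.4304 -0.3763  0.1482]
handle 308 -0.6799069094872612
11.2917 [ 0.4303 -0.378   0.23  ] [0.6834 0.1216 0.0388] 0.0877852532486273
```

View pics/c8.png

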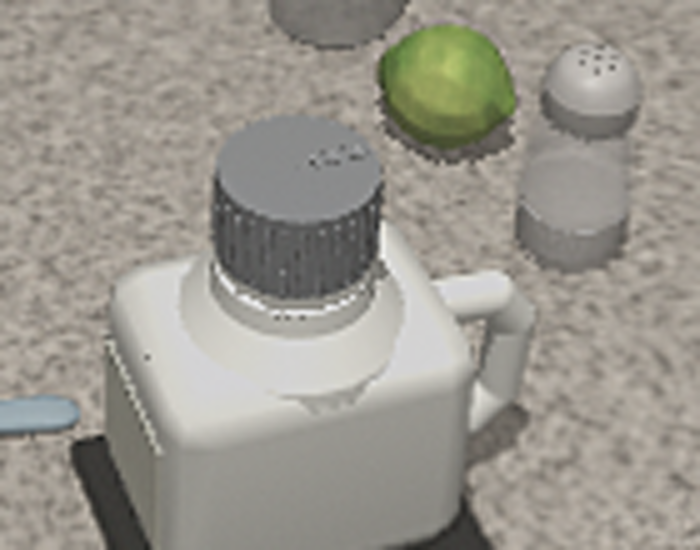

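View pics/wrist2.png

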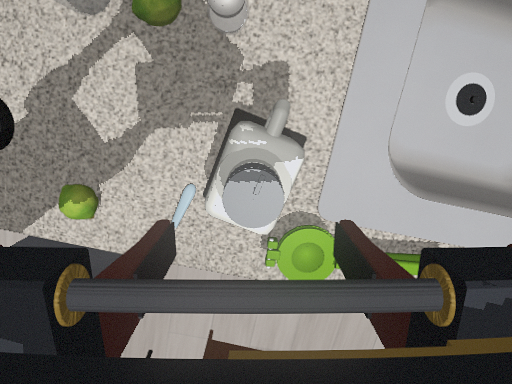

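Wrist view: cap at (252,190), handle at (282,115) up-right, fingers clear of everything. Jug yaw ≈ -0.2, bar agrees. Descend, grip, push.

```bash
python3 - <<'E'
from bench import *
from h import *
np.set_printoptions(precision=4,suppress=True)
C=[.4299,-.3778]
move_l(C+[.133],.12)
s=state();print(s["time"],s["ee_pos"],s["ft_force"])
close(); s=state();print(s["time"],s["ee_pos"],s["ft_force"],s["finger_gap"])
f0=s["ft_force"][2]; z=.133
while z>.1235:
    z-=.0015
    move_l(C+[z],.05)
    s=state();f=s["ft_force"][2]-f0;print(round(z,4),s["ee_pos"][2].round(4),f.round(2),s["time"],s["moment"])
    if f>15: break
g=get_image("side");cv2.imwrite("pics/c9.png",cv2.resize(g["frame"][170:320,210:390],None,fx=4,fy=4,interpolation=cv2.INTER_CUBIC))
E
```

```text
12.3 [ 0.4302 -0.3781  0.1341] [ 1.0344 -0.6492 -0.1192]
13.0083 [ 0.4299 -0.3778  0.133 ] [ 1.0196 -0.3307  0.2185] 0.047132148883497406
0.1315 0.1324 5.3 13.2583 [ 0.2378  0.208  -0.0097]
0.13 0.1312 5.8 13.5083 [ 0.3119  0.2872 -0.0215]
0.1285 0.1299 6.53 13.7583 [ 0.3331  0.3277 -0.0316]
0.127 0.1286 7.35 14.0083 [0.377  0.3699 0.049 ]
0.1255 0.1273 9.09 14.2583 [ 0.3074  0.3783 -0.0009]
0.124 0.1265 9.99 14.5083 [0.5004 0.4575 0.018 ]
0.1225 0.1264 15.96 14.7583 [0.9353 0.8607 0.0284]
```

View pics/c9.png

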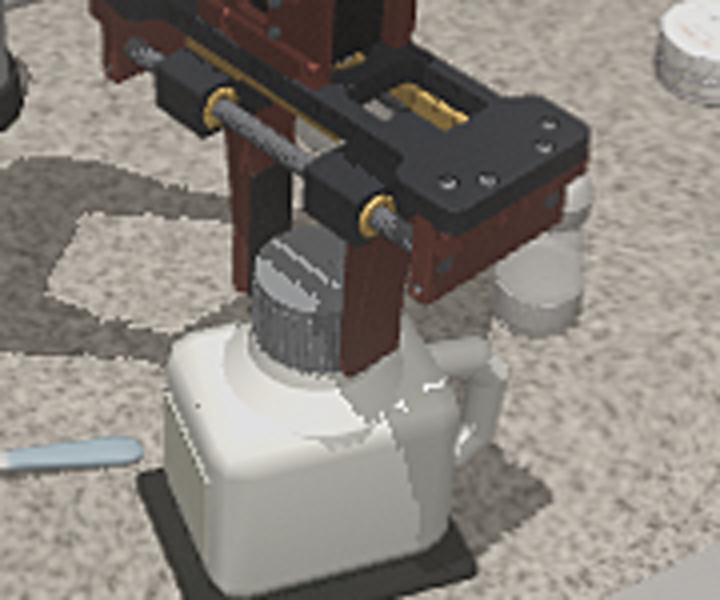

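Cap is at its stop (TCP 6.6 mm down, force jump). Now turn anticlockwise.

```bash
python3 - <<'E'
from bench import *
from h import *
np.set_printoptions(precision=4,suppress=True)
q0=np.array(inverse_kinematics([.4299,-.3778,.1228],[0,np.cos(.1),np.sin(.1),0]))
print(q0,state()["joint_pos"])
for d in np.linspace(0,1.14,7)[1:]:
    q=q0.copy();q[5]-=d;movej(q)
    s=state();print(round(d,2),(q0[5]-s["joint_pos"][5]).round(3),s["ee_pos"],s["ft_force"],s["moment"],s["time"],s["finger_gap"].round(4))
    if abs(s["moment"][2])>1.2: print("stop");break
g=get_image("scene");cv2.imwrite("pics/c10.png",cv2.resize(g["frame"][160:310,280:460],None,fx=4,fy=4,interpolation=cv2.INTER_CUBIC))
g=get_image("wrist");cv2.imwrite("pics/wrist3.png",g["frame"])
g=get_image("side");cv2.imwrite("pics/c11.png",cv2.resize(g["frame"][170:320,210:390],None,fx=4,fy=4,interpolation=cv2.INTER_CUBIC))
E
```

```text
[-0.7804  0.0222  1.4927 -0.      1.6267  0.5904] [-0.7804  0.019   1.4895  0.0001  1.6297  0.5903]Traceback (most recent call last):
  File "<stdin>", line 8, in <module>
AttributeError: 'float' object has no attribute 'round'
```

```bash
python3 - <<'E'
from bench import *
from h import *
np.set_printoptions(precision=4,suppress=True)
q0=np.array([-0.7804,0.0222,1.4927,0,1.6267,0.5904])
s=state();print(s["joint_pos"],s["moment"],s["time"])
for d in np.linspace(0,1.14,7)[2:]:
    q=q0.copy();q[5]-=d;movej(q)
    s=state();print(round(d,2),q0[5]-s["joint_pos"][5],s["ee_pos"],s["ft_force"],s["moment"],s["time"],s["finger_gap"])
    if abs(s["moment"][2])>1.2: print("stop");break
g=get_image("scene");cv2.imwrite("pics/c10.png",cv2.resize(g["frame"][160:310,280:460],None,fx=4,fy=4,interpolation=cv2.INTER_CUBIC))
g=get_image("wrist");cv2.imwrite("pics/wrist3.png",g["frame"])
g=get_image("side");np.savez("pics/side3.npz",**g);cv2.imwrite("pics/c11.png",cv2.resize(g["frame"][170:320,210:390],None,fx=4,fy=4,interpolation=cv2.INTER_CUBIC))
E
```

```text
[-0.7803  0.0194  1.4889  0.0002  1.6275  0.3997] [0.4069 0.1801 0.0304] 15.1083
0.38 0.38054463207183 [ 0.4313 -0.3788  0.1266] [-0.2894  0.8741 13.6395] [0.2019 0.0213 0.0819] 15.4083 0.047559525422230846
0.57 0.5705967057531116 [ 0.4313 -0.3789  0.1266] [ 0.3242  0.3421 12.5435] [ 0.1238 -0.0162  0.0346] 15.7083 0.04731511444797014
0.76 0.7606066778194519 [ 0.4313 -0.3789  0.1266] [ 0.7345  0.772  12.2969] [ 0.1522 -0.0687  0.0387] 16.0083 0.047458388800684904
0.95 0.9505549780420897 [ 0.4313 -0.3789  0.1266] [ 0.2484  0.3987 12.7119] [ 0.1127 -0.0191 -0.0146] 16.3083 0.0477878137015273
1.14 1.1406050521785378 [ 0.4313 -0.3789  0.1266] [ 0.2591  0.1709 12.0454] [ 0.1471 -0.0132  0.0472] 16.6083 0.047457975709616684
```

View pics/c10.png

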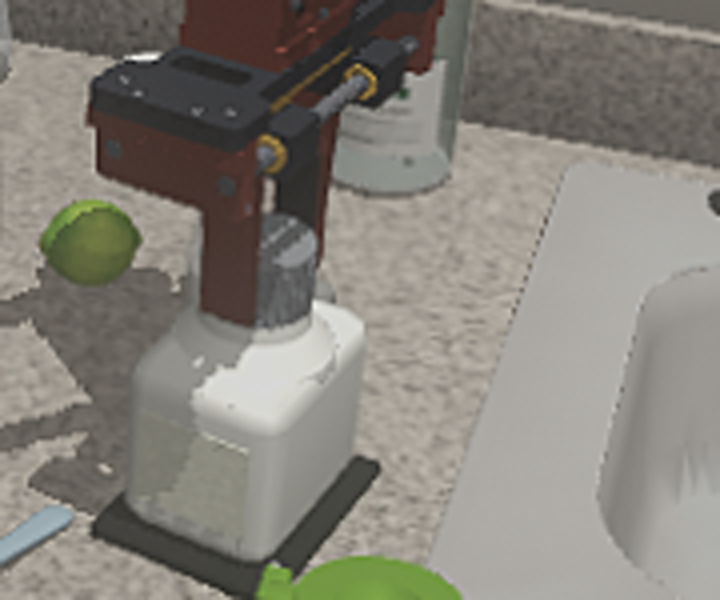

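View pics/c11.png

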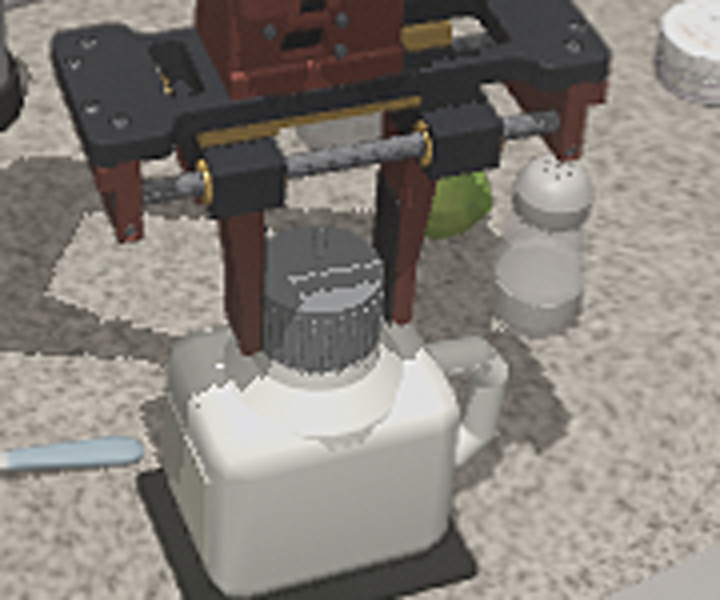

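View pics/wrist3.png

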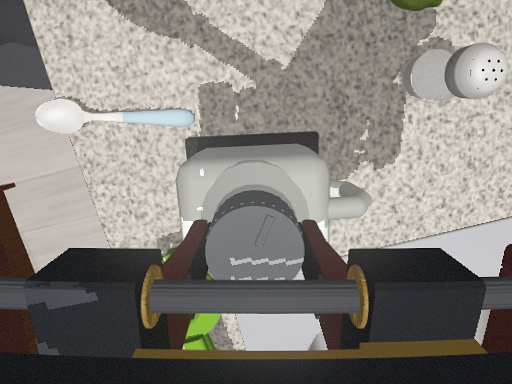

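```bash
python3 - <<'E'
from bench import *
from h import *
np.set_printoptions(precision=4,suppress=True)
g=get_image("wrist");cv2.imwrite("pics/c12.png",cv2.resize(g["frame"][120:290,160:390],None,fx=3,fy=3,interpolation=cv2.INTER_CUBIC))
b=onplane(g,[(258,244),(271,216)],.143);f=onplane(g,[(187,137),(318,132)],.005)
for x in (b,f): print(x,np.arctan2(*(x[1]-x[0])[[1,0]]))
E
```

```text
[[ 0.4356 -0.3718  0.143 ]
 [ 0.4446 -0.3595  0.143 ]] 0.9367034307476982
[[ 0.3868 -0.3207  0.005 ]
 [ 0.4981 -0.3426  0.005 ]] -0.19417770835940124
```

View pics/c12.png

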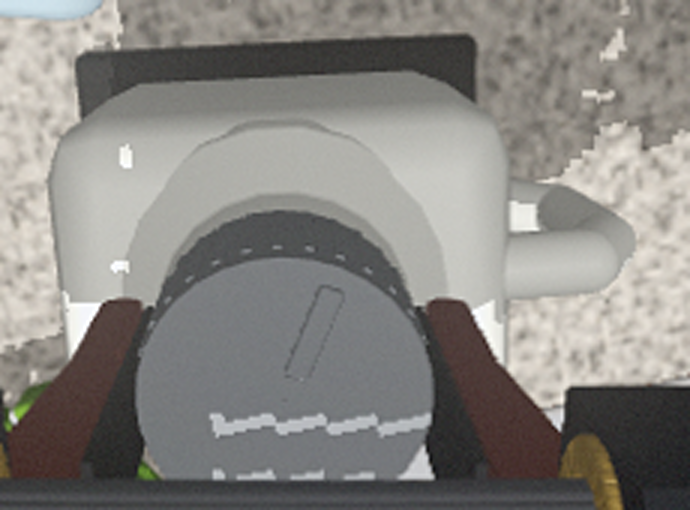

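Bar at 0.937, jug foot edge at -0.194: turned 1.13 rad, within the free window. Lift.

```bash
python3 - <<'E'
from bench import *
from h import *
np.set_printoptions(precision=4,suppress=True)
for z in (.132,.142,.16,.212):
    move_l([.4308,-.3785,z],.06)
    s=state();print(s["ee_pos"],s["ft_force"],s["time"],s["finger_gap"])
hold(.5)
s=state();print(s["ee_pos"],s["ft_force"],s["time"],s["finger_gap"],s["dq"])
g=get_image("side");cv2.imwrite("pics/c13.png",cv2.resize(g["frame"][50:320,140:440],None,fx=2,fy=2,interpolation=cv2.INTER_CUBIC))
g=get_image("scene");cv2.imwrite("pics/c14.png",g["frame"])
E
```

```text
[ 0.4312 -0.3788  0.1324] [ 1.7129 -0.4611  5.6926] 17.1167 0.04768668762249722
[ 0.4307 -0.3784  0.1418] [-0.3493  0.1659  0.413 ] 17.4333 0.04736586586595796
[ 0.431  -0.3787  0.1607] [ 0.157   0.1088 -1.1407] 17.8833 0.04747753692618778
[ 0.4307 -0.3784  0.2114] [ 0.0446 -0.1575 -0.8015] 18.9 0.04738905634890564
[ 0.4308 -0.3785  0.212 ] [-0.9195  0.2073  0.3146] 19.4 0.047403652876421586 [ 0.0001 -0.0003 -0.0014  0.0009  0.0005 -0.0001]
```

View pics/c13.png

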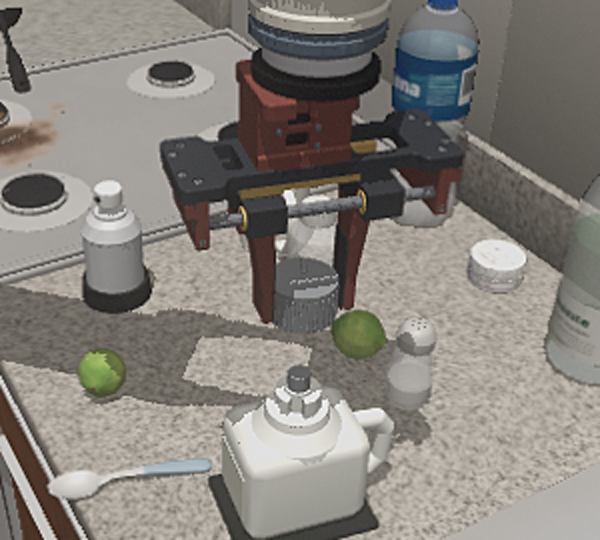

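View pics/c14.png

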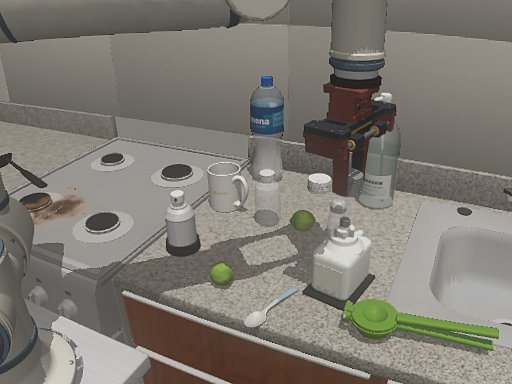

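The cap (side crop (305,295)) is held level above the open neck (300,378). The can nozzle is up, and the bystanders are standing where they were.

```bash
python3 -c "
from bench import *
job_done();print(state()['time'])"
```

```text
the job is handed in; nothing more can be done
the job is handed in; nothing more can be done
```

The whole job was done and handed in at about 19.5 s. The arm is holding the cap level and still above the open jug; the interface reports no verdict.

- **Spray can:** I pressed the nozzle with closed fingertips until the force jumped to about 10 N at its stop, roughly 6 mm down. I held it there for about 0.3 s and let go, and the pictures show it back up.
- **Cap:** I gripped it and pushed it 6.6 mm down to its stop, where the force rose to about 16 N. I then turned it anticlockwise by 1.14 rad. The wrist picture put the cap at 1.13 rad from the jug's x, inside the 0.96 to 1.27 rad window. It then lifted straight off with no sideways load.
- **Last checks:**
  - The fingers were 47.4 mm apart on the cap and the joint speeds were practically zero.
  - The cap's lower rim was at about 0.198 m, worked out from the tool height and assuming no slip in the grip.
  - The cap was within a few millimetres of the neck's axis.
  - The bystanders looked undisturbed; I judged this by eye and did not measure it.

No check failed. One handle-angle measurement (-0.68 rad) disagreed with the others (-0.19 to -0.25 rad), and I rejected it because it picked up a corner of the jug's body.

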